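Knock the cast bumper blocks out of their mould

ROBOT

A 7-joint arm with a two-finger parallel gripper is mounted at the origin on the work surface. World frame = base frame: x ahead of the robot, y to its left, z up, the work surface at z = 0. Lengths are in m, angles in rad, forces in N, time in s.
With the tool pointing down it reaches from about 0.35 to 0.9 m from the base axis. Payload 8.1 kg.
Tool frame: the origin (TCP) lies on the mounting face of the last link; the fingertips stand 173 mm ahead of it and the grasp point (between the pads) lies 155 mm ahead of it (bot.tcp_to_tips is the distance from the TCP to the fingertips, in m); y points along the fingers, z is the direction in which the jaws open and shut, and the axes are right-handed (so a half turn about y gives the same grasp; the last joint's range is limited). The gripper opens to 85 mm and grips with 20 to 120 N. Pads are 22 mm wide; open, the fingers measure 114 mm over their backs; the gripper's body (76 mm by 85 mm) begins 54 mm behind the grasp point. The pads swing forward as they close: fully open they stand 13 mm farther back than shut.
Start: joints at [1.219, 0.434, 0.025, 1.573, -0.012, 1.134, -0.075], TCP at [0.154, -0.606, 0.405] pointing down, gripper open.
Joint ranges: [-2.62, 2.62], [-0.44, 2.09], [-1.27, 1.32], [0.08, 2.57], [-1.32, 4.46], [0.12, 2], [-2.74, 2.74]. Speed limits (rad/s): [2.22, 2.22, 3.01, 3.01, 3.14, 3.14, 3.14].

INTERFACE

Orientations are given as a unit quaternion [x, y, z, w].
In Python, from cell import bot gives the robot as it stands. The module is installed in compiled form; this text tells all that it offers.
- The arm moves only by the tool apply_moves, never from a script. Its argument "plan" is one flat list of numbers, 5 for each row, row after row: the shift along the tool's x, y, z in mm, then the turn about the tool's y in degrees, then the finger opening in mm, from 0 to 85.4. In form: [tx, ty, tz, twist, claw, tx, ty, tz, twist, claw, ...]. A call has 1 to 12 rows; each row shifts and turns the commanded pose from where the row before left it, along the tool's axes as they then stand; what a row does not reach is not made up. A row lasts 1/10 s, in which the tool goes at most 50 mm and 8.59 degrees, less where a joint would pass 70% of its speed; a pose out of reach is approached as far as the arm can. A call with a gripper value outside its range is refused whole. The fingers move at their own pace and stop on an object; "force" is the grip in N (left out, the last holds). Time passes only in rows, so rows that do not move let the fingers close. It gives the time, the measured TCP pose, the force and the opening at its end, in the units of the state.
- bot.state(): the state, without advancing time (a new reading comes with each control period).
- bot.camera(name): name is "side" or "top" or "wrist"; returns a dict with "pixels" (480x640x3 uint8, red, green, blue), "range_z" (480x640 float32, m along the optical axis (not along the pixel's ray), 0 where there is no reading), "K" (3x3 intrinsics, pixels), "dist_coeffs" ([k1, k2, p1, p2, k3] as OpenCV has them; the pictures are not rectified), "R" (3x3) and "t" (3): a world point X has camera coordinates R X + t; the wrist camera has in their place "T_tool_cam" (4x4, takes a point from camera to tool coordinates, whose origin is the TCP and whose axes are the tool frame's). Camera axes: x right, y down, z forward; pixel columns grow to the right and rows downward; lengths in m; the calibration is good to about 2 mm. A picture is of the moment at which its call begins: read the wrist's pose just before it.
- bot.finish_job(): hands the job in, once; it reports no verdict.
Trained networks look in the newest picture that a camera, given by its name, has taken for a name from the list of things; names that differ only in an ending like _2 or _b are one class to them, and where a whole thing is asked for, a point or a joint stands for the part that bears it (a point fixed in the world has none). Each returns a list of dicts, best first, with "conf" (0 to 1); they miss things now and then, are a little off and sometimes report something else, mostly with a low value. They report only what shows in the picture. A call takes as long as a camera call.
- bot.boxes_of(camera, target): "location" ([x, y, z] in m, in world coordinates, good to about 4 mm: the middle of the surface that is visible of it).
- bot.trace(camera, target): "mask" (480x640 bool, what is visible of it).
- bot.spot_point(camera, target): "location" ([x, y, z] in m, in world coordinates, good to about 4 mm: a listed point, or the origin of a listed thing).
The state is a dict: "t": time; "joint_pos": joint angles; "qvel": joint speeds; "tau": joint torques, N m; "tcp_pos": TCP position; "tcp_rot": TCP orientation; "wrist_force": force on the tool from outside, world axes, zero at the start; "moment": the same for the moment, N m; "finger_gap": finger opening in m.
Only numpy, scipy, OpenCV 4.12 (cv2) and the standard library are available. Lean on these libraries where they do the work, as an engineer would, in place of code of your own. Each camera call takes 0.05 s, during which the arm holds its last target.

TASK

Take the casting mould out of its stand (there is a rib on its back to hold it by), turn it face down over the wooden knock-out box and rap it on the box's walls until all three stuck orange blocks have dropped into the box; knock them out this way, without touching them with the fingers. Then lay the empty mould face down, flat on the blue-green mat without dropping it, and let go; leave everything else on the bench where it is.

Things in the scene. Friction and masses are not known exactly. Their poses are not given: they have to be found in the camera images.
- mould_grip (a point): Grip point, middle of the black rib on the mould's back: rib 12 mm thick (y), 60 mm long (x), standing 40 mm out from the back; this point is 26 mm behind the back, 54 mm behind the open face. Axes of the mould: x along the rib (down while it stands), y across the rib, z out of the open face (level at first, straight down when inverted). The rib can be gripped at any angle in its own plane.
- mould: Aluminium casting mould, a plate 120 mm (x) by 150 mm (y) by 28 mm (z), about 0.45 kg; origin at the middle of its flat back, where the rib begins; axes as for the grip point. Open face at z = +28 mm. Three pockets side by side along y (centres at -38, 0, +38 mm), each filled with an orange block. Centre of mass 11 mm from the origin towards the face.
- box: Knock-out box fixed to the bench: open wooden box, outside 198 mm (x) by 154 (y), inside 170 by 126, walls 14 thick, 55 high, rubber floor 6 thick. Origin at the centre of its underside, z up. The mould, laid across with its y parallel (either way round) to the box's y, spans the two long walls (126 mm apart): its ends strike both and the blocks drop between them.
- stand: Wooden stand fixed to the bench, 90 mm (x) by 190 (y), with a slot along y, 31 wide and 25 deep, its floor 10 mm above the bench. The mould stands in it on a 150 mm edge, open face towards the stand's +x, rib towards its -x; lift it straight up to clear the slot. Origin at the centre of the underside. Stand and mat may be on either side of the box.
- mat: Blue-green set-down mat fixed to the bench, 200 x 200 mm, 4 mm thick; origin at the centre of its underside.
- block0: Orange cast block, 40 x 26 x 18 mm, 25 g, in the pocket at mould y = -38 mm; origin at the centre of its back face, 8 mm out from the mould's back; z out of the pocket. Stuck: gripped with some six times its weight, it stays in when turned over or moved smoothly; each sharp stop of the face-down mould (hit at 0.2 to 0.3 m/s, 30 N and up) slides it 1 to 5 mm; after about 6 mm it drops free.
- block1: Orange cast block, 40 x 26 x 18 mm, 25 g, in the pocket at mould y = +0 mm; origin at the centre of its back face, 8 mm out from the mould's back; z out of the pocket. Stuck: gripped with some six times its weight, it stays in when turned over or moved smoothly; each sharp stop of the face-down mould (hit at 0.2 to 0.3 m/s, 30 N and up) slides it 1 to 5 mm; after about 6 mm it drops free.
- block2: Orange cast block, 40 x 26 x 18 mm, 25 g, in the pocket at mould y = +38 mm; origin at the centre of its back face, 8 mm out from the mould's back; z out of the pocket. Stuck: gripped with some six times its weight, it stays in when turned over or moved smoothly; each sharp stop of the face-down mould (hit at 0.2 to 0.3 m/s, 30 N and up) slides it 1 to 5 mm; after about 6 mm it drops free.
- can_red: Bystander: red spray can with red cap, upright, 62 mm diameter, 170 mm tall. Origin at the centre of its underside.
- can_green: Bystander: green spray can with black cap, upright, 62 mm diameter, 150 mm tall. Origin at the centre of its underside.
- can_blue: Bystander: blue spray can with blue cap, upright, 54 mm diameter, 140 mm tall. Origin at the centre of its underside.
- tin: Bystander: squat yellow tin with a white lid and label band, upright, 80 mm diameter, 80 mm tall. Origin at the centre of its underside.
- jug: Bystander: black oil jug with a red label and cap, upright, 70 x 110 mm, 190 mm tall. Origin at the centre of its underside.
- mallet: Bystander: black rubber mallet lying flat, head 60 mm diameter x 100 mm, wooden handle; origin on the bench under the handle's middle.

How it is judged:
On the way, in this order (a step that is already met when the one before it is completed fails the run):
1. the filled mould is held face down over the box (angle between mould_grip's own z axis and vertical above 2.6 rad and horizontal distance between mould and box below 0.06 m and contact force between the fingers and mould above 1 N and distance between each of block0, block1, block2 and mould below 0.055 m), for 0.1 s.
2. the face-down mould is rapped on the box (angle between mould_grip's own z axis and vertical above 2.6 rad and contact force between mould and box above 8 N and contact force between the fingers and mould above 1 N).
3. all three blocks lie in the box (z of each of block0, block1, block2 in the frame of box below 0.05 m and x of block0 in the frame of box between -0.085 and 0.085 m and y of block0 in the frame of box between -0.063 and 0.063 m and x of block1 in the frame of box between -0.085 and 0.085 m and y of block1 in the frame of box between -0.063 and 0.063 m and x of block2 in the frame of box between -0.085 and 0.085 m and y of block2 in the frame of box between -0.063 and 0.063 m), for 0.2 s.
At the end, for the whole second after the job is handed in: All three blocks lie at rest inside the box (below its rim), and the mould lies released and at rest on the mat, open face down within 8 degrees of flat, its middle within 80 mm of the mat's middle (all of step 3 and linear speed of each of block0, block1, block2 below 0.03 m/s and angle between mould_grip's own z axis and vertical above 3 rad and z of mould in the frame of mat below 0.04 m and horizontal distance between mould and mat below 0.08 m and linear speed of mould below 0.02 m/s); the robot touches nothing.
It fails at once if a bystander (spray cans, tin, jug, mallet) is pushed more than 30 mm or knocked over (distance of any of can_red, can_green, can_blue, tin, jug, mallet from where it was at the start of the episode above 0.03 m or angle between any of can_red, can_green, can_blue, tin, jug, mallet's own z axis and vertical above 0.5 rad).
It fails at once if a block is touched by the fingers (contact force between the fingers and block0 above 1 N or contact force between the fingers and block1 above 1 N or contact force between the fingers and block2 above 1 N).
It fails at once if the mould is dropped or thrown (linear speed of mould above 0.6 m/s and contact force between the fingers and mould below 0.5 N).
It also fails if it takes over 45 s, if anything falls off the work surface, if the arm or the gripper's body presses on something with over 40 N, if the wrist force passes 120 N, or if a joint passes its speed limit or range.

## Working session

There is one attempt and no reset: what is moved stays moved. The work goes in short steps, Python scripts to look and compute and a tool call to move; the robot and the scene stay as the last step left them, time stands still between calls to the robot, and variables do not carry over. Pictures are saved under pics/ and viewed, and the job is handed in when it is done.

Besides the shell and the picture viewer there is one more tool, called as name(argument=value, ...), one argument or row to a line, values as JSON. apply_moves: Moves the arm, as the interface text tells. Its arguments: {"type":"object","properties":{"plan":{"type":"array"},"force":{"type":"number"}},"required":["plan"]}

```bash
mkdir -p pics; cat > h.py <<'E'
import numpy as np,cv2
from cell import bot
from scipy.spatial.transform import Rotation as R
def snap(c,n):
    d=bot.camera(c); cv2.imwrite(f'pics/{n}.png',d['pixels'][:,:,::-1]); return d
E
python3 - <<'E'
from h import *
s=bot.state(); print(s); print(R.from_quat(s['tcp_rot']).as_matrix().round(3))
for c in ['side','top','wrist']:
    d=snap(c,c+'0'); 
    if c!='wrist': print(c,(-d['R'].T@d['t']).round(3), d['R'][2].round(2))
    else: print(d['T_tool_cam'].round(3))
    for n in ['mould_grip','mould','box','stand','mat','block0','block1','block2','can_red','can_green','can_blue','tin','jug','mallet']:
        r=bot.spot_point(c,n)
        print(n,[(np.round(x['location'],3).tolist(),round(x['conf'],2)) for x in r[:3]])
E
```

```text
{'t': 0.0, 'joint_pos': array([ 1.21938615,  0.43521209,  0.024977  ,  1.57410599, -0.01161745,
        1.13404348, -0.07505995]), 'qvel': array([-0.00179521,  0.00075603, -0.00064668, -0.00048193, -0.00045432,
        0.00139009, -0.00022079]), 'tau': array([-7.80418704e-04, -6.70463133e+01,  1.02509469e+00, -3.16204405e+01,
        1.56172144e-02,  1.25600575e-02,  6.62958158e-06]), 'tcp_pos': array([ 0.15381505, -0.605523  ,  0.40392914]), 'tcp_rot': array([-0.08784398,  0.70220552, -0.70108165,  0.08760917]), 'wrist_force': array([ 0.54395748, -0.71022358,  0.70460709]), 'moment': array([ 0.03346809,  0.00908405, -0.01317191]), 'finger_gap': 0.08519643198197177}
[[-0.969 -0.001  0.246]
 [-0.246  0.002 -0.969]
 [ 0.    -1.    -0.002]]
side [ 0.456 -0.816  1.035] [ 0.15  0.64 -0.75]
mould_grip [([0.543, -0.262, 0.072], 0.6)]
mould [([0.563, -0.273, 0.073], 0.89)]
box [([0.543, 0.021, -0.002], 0.66)]
stand [([0.578, -0.27, -0.002], 0.69), ([0.614, -0.486, -0.008], 0.43), ([0.63, 0.491, -0.004], 0.34)]
mat [([0.566, 0.258, -0.001], 0.63)]
block0 []
block1 []
block2 []
can_red [([0.74
[... 563 characters left out ...]
.745, -0.021, 0.002], 0.74)]
block1 [([0.745, -0.021, 0.002], 0.74)]
block2 [([0.745, -0.021, 0.002], 0.74)]
can_red [([0.745, 0.077, 0.003], 0.64)]
can_green [([0.733, -0.107, 0.003], 0.85), ([0.631, 0.498, -0.001], 0.58)]
can_blue [([0.771, 0.187, -0.0], 0.97), ([0.539, -0.261, 0.068], 0.33)]
tin [([0.747, -0.022, 0.002], 0.88)]
jug [([0.632, 0.495, -0.0], 0.6)]
mallet [([0.611, -0.486, -0.007], 0.56), ([0.633, 0.499, -0.001], 0.16)]
[[-0.     0.958  0.285 -0.072]
 [-0.002 -0.285  0.958  0.03 ]
 [ 1.    -0.     0.002 -0.001]
 [ 0.     0.     0.     1.   ]]
mould_grip []
mould []
box []
stand []
mat []
block0 []
block1 []
block2 []
can_red []
can_green []
can_blue []
tin []
jug []
mallet []
```

View pics/side0.png

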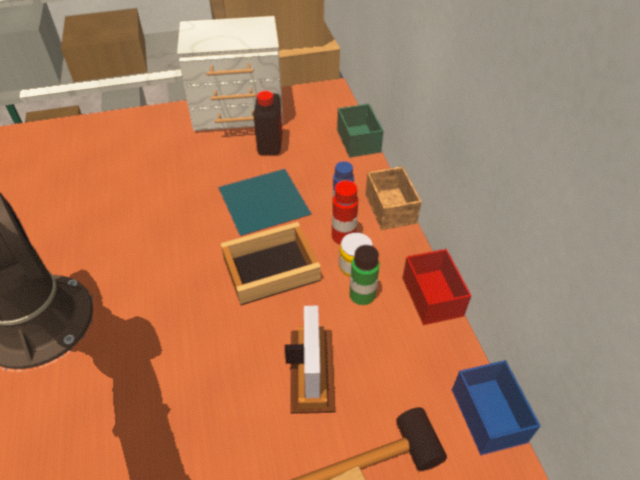

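View pics/top0.png

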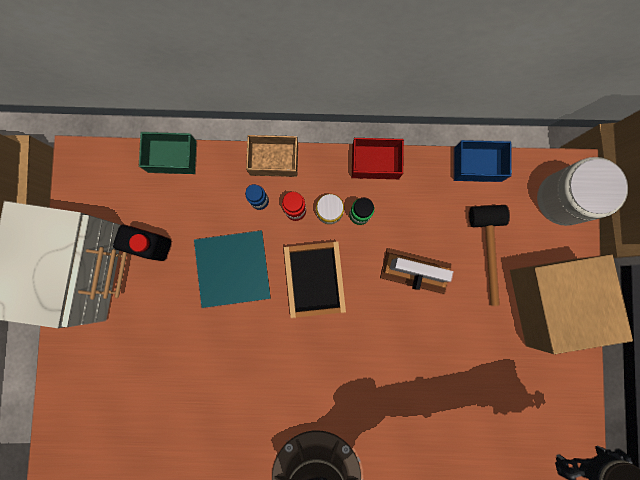

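```bash
cat >> h.py <<'E'
def cloud(d):
    K,dc=d['K'],d['dist_coeffs']; z=d['range_z']
    v,u=np.mgrid[0:480,0:640]
    p=cv2.undistortPoints(np.stack([u,v],-1).reshape(-1,1,2).astype(np.float32),K,np.array(dc)).reshape(480,640,2)
    P=np.stack([p[...,0]*z,p[...,1]*z,z],-1)
    return (P-np.array(d['t']))@d['R'], z>0
def rect(P,m,ax):
    (c,s,a)=cv2.minAreaRect(P[m][:,:2].astype(np.float32)*1000); return np.round(c,1),np.round(s,1),round(a,1),m.sum()
E
python3 - <<'E'
from h import *
d=bot.camera('top'); P,ok=cloud(d); X,Y,Z=P[...,0],P[...,1],P[...,2]
def near(x,y,r): return ok&(np.hypot(X-x,Y-y)<r)
for nm,m in [('plate top',near(.563,-.27,.12)&(Z>.118)),('rib top',near(.53,-.26,.06)&(Z>.085)&(Z<.112)),('stand+',near(.578,-.27,.13)&(Z>.02)&(Z<.05)),('box rim',near(.543,.018,.15)&(Z>.045)&(Z<.07))]:
    print(nm,rect(P,m,0),'z',np.percentile(Z[m],[5,50,95]).round(4))
hsv=cv2.cvtColor(d['pixels'],cv2.COLOR_RGB2HSV)
m=near(.57,.26,.16)&(hsv[...,0]>80)&(hsv[...,0]<105)&(hsv[...,1]>100)
print('mat',rect(P,m,0),np.median(Z[m]))
E
```

```text
plate top (array([ 577.2, -271.6]), array([149.6,  28.4]), 77.5, np.int64(620)) z [0.1248 0.1302 0.1349]
rib top (array([ 545.1, -260.5]), array([90.1, 40.2]), 77.5, np.int64(102)) z [0.0883 0.0995 0.1073]
stand+ (array([ 564.7, -269.1]), array([176.4,  80.7]), 77.3, np.int64(475)) z [0.0266 0.0355 0.0425]
box rim (array([544.3,  17.7]), array([198.3, 153.8]), 7.3, np.int64(1195)) z [0.0498 0.055  0.0604]
mat (array([568.7, 258.2]), array([197.7, 199. ]), 9.1, np.int64(4665)) 0.0037975974036073535
```

apply_moves(
  plan=[0,0,0,6.7,85,0,0,0,6.7,85,0,0,0,6.7,85,0,0,0,6.6,85,-25,0,-35,0,85,-25,0,-35,0,85,-25,0,-35,0,85,-25,0,-35,0,85,-25,0,-35,0,85,-25,0,-35,0,85,-25,0,-35,0,85,-25,0,-35,0,85],
  force=60,
)

```text
t: 3.5
tcp_pos: [0.4106, -0.3741, 0.405]
tcp_rot: [-0.077, -0.703, 0.703, 0.077]
wrist_force: [0.2, -0.6, -0.2]
finger_gap: 0.085
```

```bash
cat >> h.py <<'E'
def st():
    s=bot.state(); M=R.from_quat(s['tcp_rot']).as_matrix()
    print('t',round(s['t'],2),'tcp',s['tcp_pos'].round(4),'x-ang',np.degrees(np.arctan2(M[1,0],M[0,0])).round(2),'ydir',M[:,1].round(3),'F',np.round(s['wrist_force'],1),'Mo',np.round(s['moment'],2),'gap',round(s['finger_gap'],4)); return s,M
def to(x,y,z,xang=None):
    s,M=st(); d=np.array([x,y,z])-s['tcp_pos']
    a=np.degrees(np.arctan2(M[1,0],M[0,0]))
    print('now-frame',(M.T@d*1000).round(1))
    if xang is not None:
        tw=-((xang-a+180)%360-180); M2=M@R.from_euler('y',tw,degrees=True).as_matrix()
        print('twist',round(tw,2),'after-twist',(M2.T@d*1000).round(1), 'straight-frame', )
E
python3 -c "
from h import *
to(.538,-.263,.239,167.5)"
```

```text
t 3.5 tcp [ 0.4106 -0.3741  0.405 ] x-ang 167.54 ydir [ 0. -0. -1.] F [ 0.2 -0.6 -0.2] Mo [-0.06 -0.04  0.02] gap 0.085
now-frame [-100.3  166.  -136.1]
twist 0.04 after-twist [-100.2  166.  -136.1] straight-frame
```

apply_moves(
  plan=[-25,0,-34,0,85,-25,0,-34,0,85,-25,0,-34,0,85,-25,0,-34,0,85,0,35,0,0,85,0,35,0,0,85,0,20,0,0,85,0,0,0,0,85],
)

```text
t: 4.3
tcp_pos: [0.5355, -0.2637, 0.3118]
tcp_rot: [0.075, 0.703, -0.702, -0.078]
wrist_force: [-0.2, 0.3, 0.9]
finger_gap: 0.0848
```

```bash
python3 -c "
from h import *
to(.538,-.263,.239,167.5)
d=snap('wrist','w1')
print(bot.spot_point('wrist','mould_grip'))"
```

```text
t 4.3 tcp [ 0.5355 -0.2637  0.3118] x-ang 167.57 ydir [-0.005  0.002 -1.   ] F [-0.2  0.3  0.9] Mo [ 0.01  0.   -0.03] gap 0.0848
now-frame [-2.7 72.8 -1.2]
twist 0.07 after-twist [-2.7 72.8 -1.2] straight-frame
[{'location': [0.5406, -0.2593, 0.0725], 'conf': 0.66}]
```

View pics/w1.png

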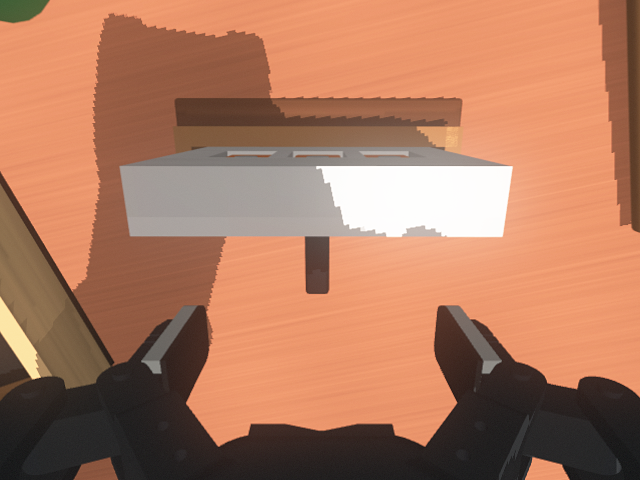

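```bash
python3 -c "
from h import *
s,M=st(); d=bot.camera('wrist'); T=d['T_tool_cam']
z=d['range_z'];v,u=np.mgrid[0:480,0:640]
p=cv2.undistortPoints(np.stack([u,v],-1).reshape(-1,1,2).astype(np.float32),d['K'],np.array(d['dist_coeffs'])).reshape(480,640,2)
P=np.stack([p[...,0]*z,p[...,1]*z,z],-1)@T[:3,:3].T+T[:3,3]
W=P@M.T+s['tcp_pos']
m=(W[...,2]>.09)&(W[...,2]<.11)&(u>280)&(u<350)&(v<300)&(v>235)
q=P[m]*1000; print('rib top tool xyz',q.min(0).round(1),q.max(0).round(1),np.percentile(q,[5,95],axis=0).round(1),W[m][:,2].mean())
m=(W[...,2]>.12)&(v<260); q=P[m]*1000; print('plate',np.percentile(q,[1,99],axis=0).round(1),np.median(W[m][:,2]))
"
```

```text
t 4.4 tcp [ 0.5367 -0.2643  0.3152] x-ang 167.54 ydir [ 0. -0. -1.] F [-1.2 -0.7 -0.2] Mo [-0.02 -0.03  0.01] gap 0.0849
rib top tool xyz [-17.1 213.   -9.1] [ 13.1 217.7   2.6] [[-15.5 214.1  -8.3]
 [ 11.2 216.3   2. ]] 0.10009094237037847
plate [[-71.6  30.4 -76.9]
 [-26.3 191.9  70.3]] 0.13029732540991457
```

apply_moves(
  plan=[0,20,-3,0,85,0,25,0,0,85,0,20,0,0,85,0,11,0,0,85,0,0,0,0,40,0,0,0,0,0,0,0,0,0,0,0,0,0,0,0,0,0,0,0,0,0,0,0,0,0],
  force=60,
)

```text
t: 5.45
tcp_pos: [0.5373, -0.2614, 0.2395]
tcp_rot: [-0.077, -0.703, 0.703, 0.076]
wrist_force: [-1.4, 0.0, 6.8]
finger_gap: 0.0108
```

```bash
python3 -c "
from h import *
st()"
```

```text
t 5.45 tcp [ 0.5373 -0.2614  0.2395] x-ang 167.53 ydir [ 0.001 -0.    -1.   ] F [-1.4  0.   6.8] Mo [ 0.14  0.22 -0.12] gap 0.0108
```

apply_moves(
  plan=[0,-10,0,0,0,0,-20,0,0,0,0,-25,0,0,0,0,-25,0,0,0,0,-10,0,0,0,0,0,0,0,0],
)

```text
t: 6.05
tcp_pos: [0.5373, -0.2613, 0.3298]
tcp_rot: [-0.077, -0.703, 0.703, 0.076]
wrist_force: [0.1, 1.1, -6.7]
finger_gap: 0.0112
```

```bash
python3 -c "
from h import *
st();snap('side','s2');snap('wrist','w2')
a=cv2.imread('pics/s2.png')[200:440,200:520];b=cv2.imread('pics/w2.png')
cv2.imwrite('pics/c2.png',np.hstack([cv2.resize(a,(440,330)),cv2.resize(b,(360,270)) if 0 else cv2.copyMakeBorder(cv2.resize(b,(360,270)),0,60,0,0,0)]))"
```

```text
t 6.05 tcp [ 0.5373 -0.2613  0.3298] x-ang 167.55 ydir [ 0.002 -0.001 -1.   ] F [ 0.1  1.1 -6.7] Mo [0.03 0.25 0.05] gap 0.0112
```

View pics/c2.png

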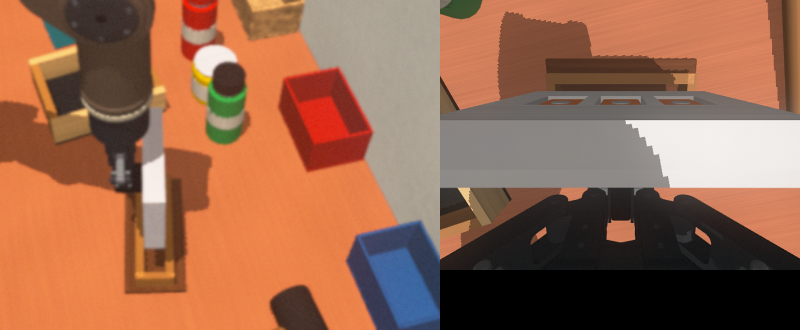

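apply_moves(
  plan=[15,0,0,0,0,30,0,0,0,0,30,0,0,0,0,30,0,0,0,0,15,15,0,0,0,0,25,0,0,0,0,20,0,0,0,0,10,0,0,0],
)

```text
t: 6.95
tcp_pos: [0.4188, -0.2349, 0.2562]
tcp_rot: [0.075, 0.703, -0.702, -0.078]
wrist_force: [-0.3, 1.1, -5.5]
finger_gap: 0.0112
```

apply_moves(
  plan=[0,0,0,0,0,0,0,0,0,0,0,0,0,0,0],
  force=20,
)

```text
t: 7.25
tcp_pos: [0.4204, -0.2356, 0.2594]
tcp_rot: [-0.077, -0.703, 0.703, 0.076]
wrist_force: [0.4, -0.3, -5.3]
finger_gap: 0.0111
```

```bash
cat >> h.py <<'E'
def look(n,box=(200,440,150,470)):
    s,M=st();snap('side','_s');snap('wrist','_w')
    a=cv2.imread('pics/_s.png')[box[0]:box[1],box[2]:box[3]];b=cv2.imread('pics/_w.png')
    cv2.imwrite(f'pics/{n}.png',np.hstack([cv2.resize(a,(440,330)),cv2.copyMakeBorder(cv2.resize(b,(360,270)),0,60,0,0,0)]))
E
python3 -c "
from h import *
look('c3')"
```

```text
t 7.25 tcp [ 0.4204 -0.2356  0.2594] x-ang 167.55 ydir [ 0.001 -0.001 -1.   ] F [ 0.4 -0.3 -5.3] Mo [ 0.07  0.22 -0.01] gap 0.0111
```

View pics/c3.png

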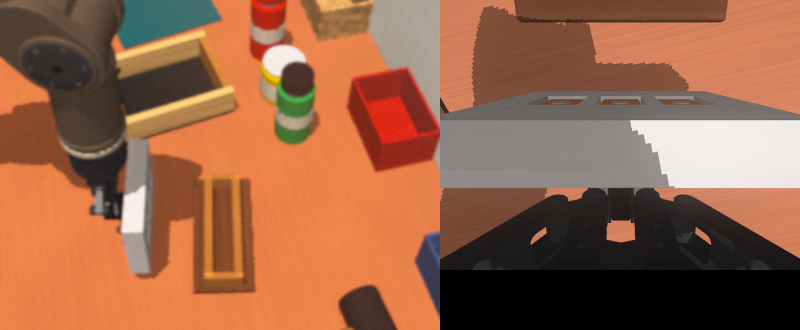

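apply_moves(
  plan=[-20,9,0,0,0,-20,0,0,0,0,-15,0,0,0,0,-8,0,0,0,0,-8,0,0,0,0,-8,0,0,0,0,-8,0,0,0,0,0,0,0,0,0],
  force=20,
)

```text
t: 8.15
tcp_pos: [0.504, -0.2541, 0.2491]
tcp_rot: [0.075, 0.703, -0.703, -0.078]
wrist_force: [-3.6, 1.2, -5.6]
finger_gap: 0.0112
```

```bash
python3 -c "
from h import *
look('c4')"
```

```text
t 8.15 tcp [ 0.504  -0.2541  0.2491] x-ang 167.53 ydir [-0.004  0.001 -1.   ] F [-3.6  1.2 -5.6] Mo [0.25 1.11 0.01] gap 0.0112
```

View pics/c4.png

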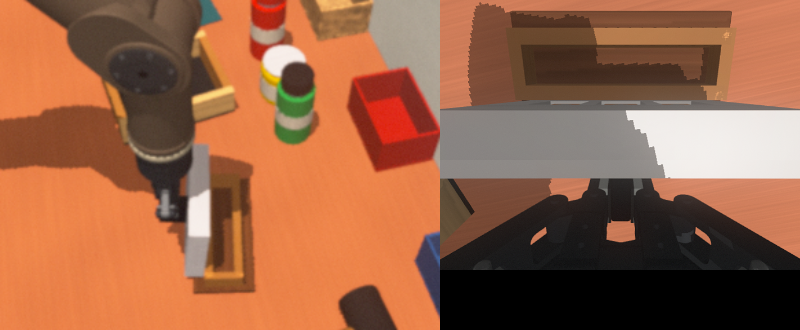

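apply_moves(
  plan=[-8,0,0,0,0,-8,0,0,0,0,-8,0,0,0,0,-8,0,0,0,0,0,0,0,0,0],
  force=20,
)

```text
t: 8.75
tcp_pos: [0.5346, -0.2612, 0.251]
tcp_rot: [0.075, 0.703, -0.703, -0.079]
wrist_force: [-14.8, 4.2, 16.6]
finger_gap: 0.0112
```

```bash
python3 -c "
from h import *
look('c5')"
```

```text
t 8.75 tcp [ 0.5346 -0.2612  0.251 ] x-ang 167.51 ydir [-0.004  0.001 -1.   ] F [-14.8   4.2  16.6] Mo [0.97 3.76 0.01] gap 0.0112
```

View pics/c5.png

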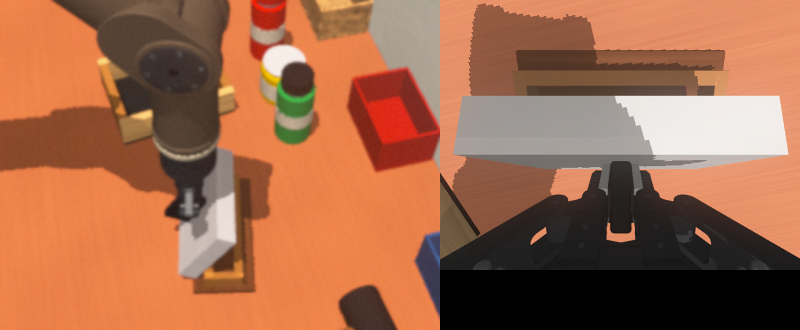

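apply_moves(
  plan=[-4,-5,0,0,0,-8,-3,0,0,0,-8,0,0,0,0,-6,0,0,0,0,0,0,0,0,0],
  force=20,
)

```text
t: 9.35
tcp_pos: [0.5612, -0.2668, 0.2579]
tcp_rot: [-0.076, -0.703, 0.703, 0.077]
wrist_force: [-5.4, 1.5, -0.1]
finger_gap: 0.0113
```

```bash
python3 -c "
from h import *
look('c6')"
```

```text
t 9.35 tcp [ 0.5612 -0.2668  0.2579] x-ang 167.54 ydir [-0.001  0.    -1.   ] F [-5.4  1.5 -0.1] Mo [0.19 1.03 0.03] gap 0.0113
```

View pics/c6.png

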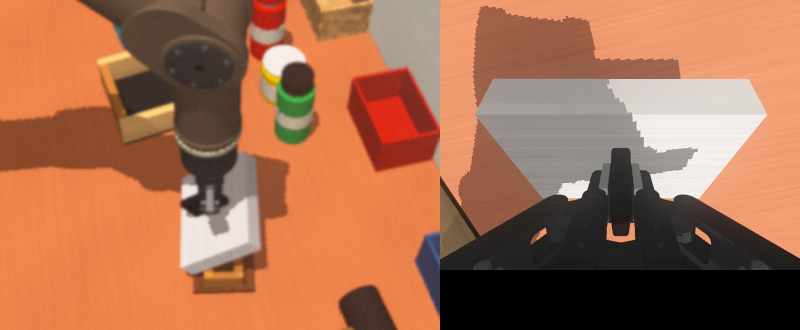

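apply_moves(
  plan=[0,-15,0,0,0,0,-20,0,0,0,30,0,0,0,0,40,0,0,0,0,40,0,0,0,0,30,0,0,0,0,10,15,0,0,0,0,20,0,0,0,0,10,0,0,0,0,0,0,0,0],
  force=20,
)

```text
t: 10.45
tcp_pos: [0.4155, -0.2343, 0.2475]
tcp_rot: [0.077, 0.703, -0.703, -0.077]
wrist_force: [-0.7, -0.5, -4.2]
finger_gap: 0.0111
```

```bash
cat >> h.py <<'E'
def plane():
    s,M=st(); d=bot.camera('wrist'); T=d['T_tool_cam']
    z=d['range_z'];v,u=np.mgrid[0:480,0:640]
    p=cv2.undistortPoints(np.stack([u,v],-1).reshape(-1,1,2).astype(np.float32),d['K'],np.array(d['dist_coeffs'])).reshape(480,640,2)
    P=np.stack([p[...,0]*z,p[...,1]*z,z],-1)@T[:3,:3].T+T[:3,3]
    return P,d,M,s
def back():
    P,d,M,s=plane()
    rng=np.random.default_rng(0)
    for sl in (slice(0,1),):
        # candidate points: back surface beside the rib
        m=(d['range_z']>0)&(abs(P[...,2])>.025)&(abs(P[...,2])<.075)&(P[...,0]<.0)&(P[...,0]>-.08)&(P[...,1]>.09)&((P@M.T+s['tcp_pos'])[...,2]>.012)
        Q=P[m]; best=None
        for _ in range(300):
            a=Q[rng.choice(len(Q),3,replace=False)]; n=np.cross(a[1]-a[0],a[2]-a[0]); n/=np.linalg.norm(n)+1e-12
            i=abs((Q-a[0])@n)<.0015
            if best is None or i.sum()>best.sum(): best=i
        B=Q[best]; c=B.mean(0); n=np.linalg.svd(B-c,full_matrices=False)[2][2]; n*=np.sign(n[1])
        print('pts',best.sum(),len(Q),'normal tool',n.round(3),'world',(M@n).round(3),'tilt from down deg',np.degrees(np.arccos((M@n)@[0,0,-1])).round(1),'dist grasp->back mm',((c-[0,.155,0])@n*1000).round(1),'extent',np.percentile(B,[1,99],axis=0).round(3).tolist())
E
python3 -c "
from h import *
look('c7');back()"
```

```text
t 10.45 tcp [ 0.4155 -0.2343  0.2475] x-ang 167.56 ydir [-0.  0. -1.] F [-0.7 -0.5 -4.2] Mo [-0.07 -0.09 -0.02] gap 0.0111
t 10.55 tcp [ 0.4159 -0.2345  0.2484] x-ang 167.57 ydir [ 0.001 -0.    -1.   ] F [ 1.1 -0.1 -6.9] Mo [0.07 0.33 0.02] gap 0.0109
pts 30498 72963 normal tool [-0.614  0.79   0.001] world [ 0.6   -0.134 -0.789] tilt from down deg 37.9 dist grasp->back mm 19.0 extent [[-0.051, 0.14, -0.074], [-0.001, 0.178, 0.073]]
```

View pics/c7.png

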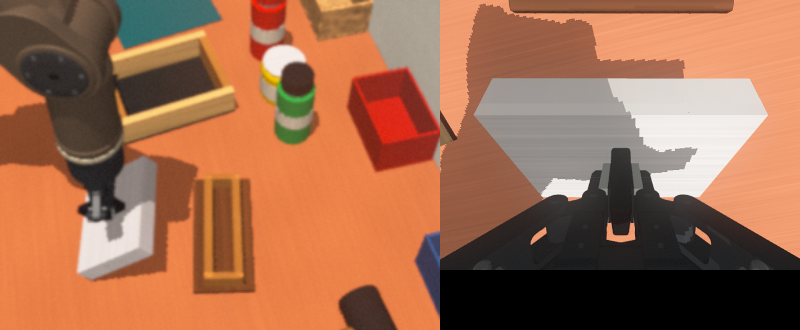

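apply_moves(
  plan=[0,8,0,0,0,0,6,0,0,0,0,5,0,0,0,0,5,0,0,0,0,0,0,0,0],
  force=20,
)

```text
t: 11.1
tcp_pos: [0.4215, -0.2362, 0.2275]
tcp_rot: [-0.083, -0.701, 0.705, 0.07]
wrist_force: [10.4, -2.9, 17.7]
finger_gap: 0.0111
```

```bash
python3 -c "
from h import *
back()"
```

```text
t 11.1 tcp [ 0.4215 -0.2362  0.2275] x-ang 167.6 ydir [ 0.017 -0.006 -1.   ] F [10.4 -2.9 17.7] Mo [-0.36 -2.03  0.01] gap 0.0111
pts 36530 71430 normal tool [-0.425  0.905 -0.001] world [ 0.431 -0.097 -0.897] tilt from down deg 26.2 dist grasp->back mm 19.5 extent [[-0.056, 0.15, -0.074], [-0.001, 0.176, 0.074]]
```

apply_moves(
  plan=[0,5,0,0,0,0,4,0,0,0,0,4,0,0,0,0,4,0,0,0,0,0,0,0,0],
  force=20,
)

```text
t: 11.65
tcp_pos: [0.4224, -0.2366, 0.2107]
tcp_rot: [-0.083, -0.701, 0.705, 0.069]
wrist_force: [12.9, -3.4, 19.5]
finger_gap: 0.0111
```

```bash
python3 -c "
from h import *
back()"
```

```text
t 11.65 tcp [ 0.4224 -0.2366  0.2107] x-ang 167.61 ydir [ 0.019 -0.007 -1.   ] F [12.9 -3.4 19.5] Mo [-0.57 -2.2   0.03] gap 0.0111
pts 39681 66679 normal tool [-0.129  0.992 -0.001] world [ 0.145 -0.034 -0.989] tilt from down deg 8.6 dist grasp->back mm 19.1 extent [[-0.06, 0.166, -0.074], [-0.001, 0.175, 0.073]]
```

apply_moves(
  plan=[0,3,0,0,0,0,3,0,0,0,0,0,0,0,0,0,0,0,0,20,0,0,0,0,30,0,0,0,0,30,0,-4,0,0,30,0,0,0,0,30],
  force=20,
)

```text
t: 12.5
tcp_pos: [0.4148, -0.2343, 0.2048]
tcp_rot: [0.077, 0.703, -0.703, -0.077]
wrist_force: [0.4, 0.4, 0.1]
finger_gap: 0.0298
```

```bash
python3 -c "
from h import *
back(); look('c8')
print(bot.spot_point('top','mould_grip'),bot.spot_point('side','mould_grip'))
P,d,M,s=plane()
W=P@M.T+s['tcp_pos']
m=(abs(P[...,2])<.012)&(W[...,2]>.05)&(W[...,2]<.08)&(P[...,0]<.06)
q=P[m]*1000; print(m.sum(),np.percentile(q,[1,5,50,95,99],axis=0).round(1)); 
m=(W[...,2]>.02)&(W[...,2]<.035);q=P[m]*1000;print('back',np.percentile(q,[.5,50,99.5],axis=0).round(1))"
```

```text
t 12.5 tcp [ 0.4148 -0.2343  0.2048] x-ang 167.54 ydir [-0.001  0.    -1.   ] F [0.4 0.4 0.1] Mo [-0.04 -0.03  0.03] gap 0.0298
pts 43718 68394 normal tool [-0.002  1.     0.001] world [ 0.001 -0.001 -1.   ] tilt from down deg 0.1 dist grasp->back mm 21.6 extent [[-0.068, 0.175, -0.074], [-0.001, 0.178, 0.074]]
t 12.55 tcp [ 0.4148 -0.2343  0.2047] x-ang 167.55 ydir [-0.001  0.    -1.   ] F [-0.4 -0.3  0.2] Mo [-0.03 -0.03  0.03] gap 0.0299
[{'location': [0.5393, -0.262, 0.0717], 'conf': 0.75}] [{'location': [0.4268, -0.2379, 0.0576], 'conf': 0.94}]
t 12.75 tcp [ 0.4149 -0.2343  0.2045] x-ang 167.55 ydir [-0.  0. -1.] F [ 1.  -0.8 -0.5] Mo [-0.02 -0.01  0.03] gap 0.0301
7131 [[-38.6 135.1  -5.5]
 [-38.3 135.5  -4.9]
 [-14.7 136.5   0.3]
 [ 16.4 143.    5.7]
 [ 19.7 151.6   6.2]]
back [[-68.5 174.5 -74.1]
 [-32.7 176.2  -1. ]
 [ 48.7 179.5  74.7]]
```

View pics/c8.png

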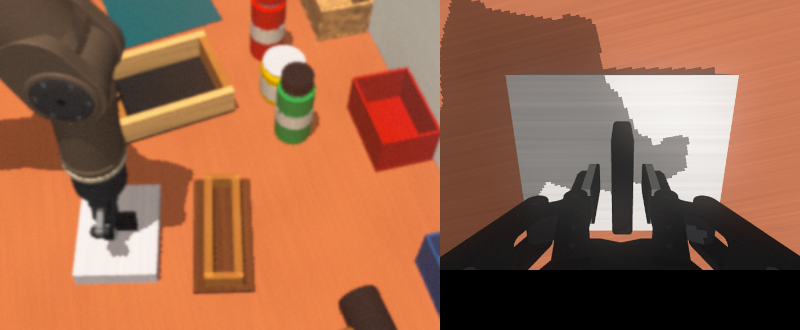

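apply_moves(
  plan=[-9,-4,0,0,30,0,0,0,0,30,0,0,0,0,0,0,0,0,0,0,0,0,0,0,0,0,0,0,0,0,0,-10,0,0,0,0,-25,0,0,0,0,-40,0,0,0,0,-40,0,0,0,0,-10,0,0,0,0,0,0,0,0],
  force=110,
)

```text
t: 14.0
tcp_pos: [0.4238, -0.2363, 0.3348]
tcp_rot: [-0.077, -0.703, 0.703, 0.076]
wrist_force: [0.3, 1.0, -7.2]
finger_gap: 0.0106
```

```bash
python3 -c "
from h import *
back(); look('c9'); to(.544,.018,.33,-172.7)"
```

```text
t 14.0 tcp [ 0.4238 -0.2363  0.3348] x-ang 167.55 ydir [ 0.002 -0.001 -1.   ] F [ 0.3  1.  -7.2] Mo [0.05 0.01 0.02] gap 0.0106
pts 34195 59310 normal tool [-0.002  1.     0.001] world [ 0.004 -0.003 -1.   ] tilt from down deg 0.3 dist grasp->back mm 25.9 extent [[-0.058, 0.18, -0.074], [-0.001, 0.182, 0.073]]
t 14.05 tcp [ 0.4233 -0.2361  0.3332] x-ang 167.55 ydir [-0.  0. -1.] F [ 0.1  0.2 -7.7] Mo [0.05 0.04 0.04] gap 0.0107
t 14.15 tcp [ 0.423  -0.2359  0.3318] x-ang 167.55 ydir [-0.003  0.001 -1.   ] F [ 0.6  0.5 -7. ] Mo [ 0.01  0.04 -0.02] gap 0.0105
now-frame [ -63.5    1.8 -274. ]
twist -19.75 after-twist [-152.3    1.8 -236.5] straight-frame
```

View pics/c9.png

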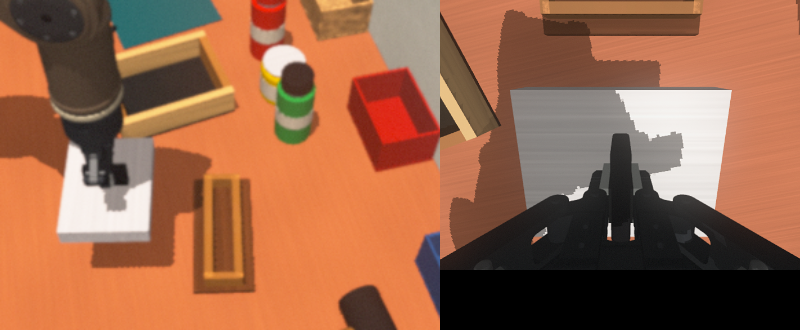

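apply_moves(
  plan=[0,0,0,-6.6,0,0,0,0,-6.6,0,0,0,0,-6.55,0,-12,0,-18,0,0,-22,0,-34,0,0,-26,0,-40,0,0,-26,0,-40,0,0,-26,0,-40,0,0,-22,0,-34,0,0,-14,0,-22,0,0,-4,0,-8,0,0,0,0,0,0,0],
)

```text
t: 15.35
tcp_pos: [0.5444, 0.0186, 0.3317]
tcp_rot: [-0.047, 0.706, -0.705, 0.045]
wrist_force: [-0.1, 0.8, -6.0]
finger_gap: 0.0105
```

```bash
python3 -c "
from h import *
look('c10',(150,390,120,440)); to(.544,.018,.264,-172.7)"
```

```text
t 15.35 tcp [0.5444 0.0186 0.3317] x-ang -172.54 ydir [-0.004  0.    -1.   ] F [-0.1  0.8 -6. ] Mo [-0.03  0.06  0.03] gap 0.0105
t 15.45 tcp [0.544  0.0159 0.3323] x-ang -172.75 ydir [-0.003 -0.001 -1.   ] F [-1.6 -0.5 -6.7] Mo [-0.02  0.1   0.03] gap 0.0107
now-frame [-0.5 68.3 -2.1]
twist -0.05 after-twist [-0.5 68.3 -2.1] straight-frame
```

View pics/c10.png

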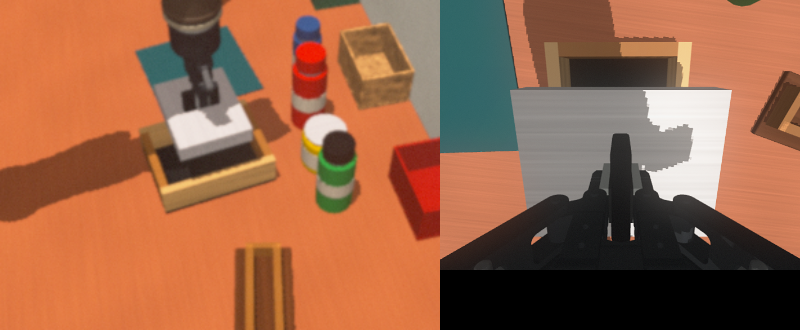

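apply_moves(
  plan=[0,0,-2,0,0,0,10,0,0,0,0,18,0,0,0,0,24,0,0,0,0,24,0,0,0,0,-10,0,0,0,0,-20,0,0,0,0,-5,0,0,0],
)

```text
t: 16.25
tcp_pos: [0.5448, 0.0186, 0.294]
tcp_rot: [0.044, -0.706, 0.706, -0.046]
wrist_force: [-10.4, -4.7, -5.9]
finger_gap: 0.0107
```

```bash
python3 -c "
from h import *
back(); look('c11',(150,390,120,440)); to(.544,.018,.264,-172.7)"
```

```text
t 16.25 tcp [0.5448 0.0186 0.294 ] x-ang -172.76 ydir [ 0.002  0.    -1.   ] F [-10.4  -4.7  -5.9] Mo [-1.18  4.81 -0.4 ] gap 0.0107
pts 34438 65290 normal tool [-0.036  0.999 -0.001] world [ 0.038  0.006 -0.999] tilt from down deg 2.2 dist grasp->back mm 19.0 extent [[-0.055, 0.171, -0.074], [-0.001, 0.175, 0.073]]
t 16.3 tcp [0.545  0.0186 0.2941] x-ang -172.75 ydir [ 0.003  0.    -1.   ] F [-3.4 -3.  -4.5] Mo [ 0.12  0.33 -0.27] gap 0.0106
t 16.4 tcp [0.5442 0.0187 0.2925] x-ang -172.74 ydir [ 0. -0. -1.] F [ 0.3  0.9 -3.3] Mo [ 0.8  -1.77 -0.04] gap 0.0104
now-frame [ 0.3 28.5  0.6]
twist -0.04 after-twist [ 0.3 28.5  0.6] straight-frame
```

View pics/c11.png

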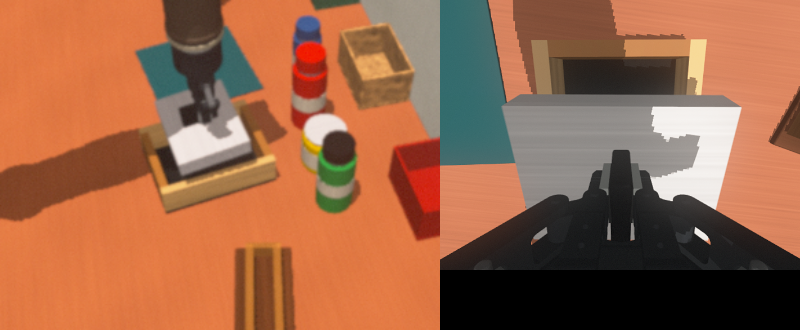

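apply_moves(
  plan=[0,17,0,0,0,0,20,0,0,0,0,-17,0,0,0,0,-20,0,0,0,0,0,0,0,0],
  force=120,
)

```text
t: 16.9
tcp_pos: [0.5451, 0.0191, 0.294]
tcp_rot: [-0.044, 0.706, -0.706, 0.046]
wrist_force: [0.6, -0.5, -1.5]
finger_gap: 0.0104
```

```bash
python3 -c "
from h import *
back(); snap('top','t12');snap('side','s12'); a=cv2.imread('pics/t12.png')[220:340,250:410]; b=cv2.imread('pics/s12.png')[180:330,180:380]
cv2.imwrite('pics/c12.png',np.hstack([cv2.resize(a,(400,300)),cv2.resize(b,(400,300))]))"
```

```text
t 16.9 tcp [0.5451 0.0191 0.294 ] x-ang -172.71 ydir [ 0.003  0.    -1.   ] F [ 0.6 -0.5 -1.5] Mo [ 0.08 -1.18  0.01] gap 0.0104
pts 23478 58138 normal tool [0.005 1.    0.001] world [-0.002 -0.001 -1.   ] tilt from down deg 0.1 dist grasp->back mm 18.7 extent [[-0.039, 0.173, -0.074], [-0.0, 0.175, 0.073]]
```

View pics/c12.png

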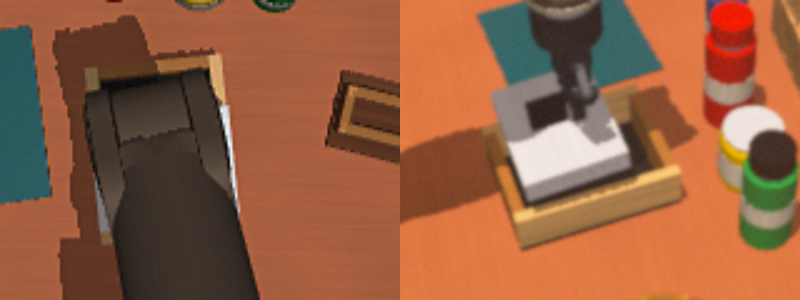

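```bash
python3 -c "
from h import *
look('c13',(150,390,120,440)); P,d,M,s=plane()
W=P@M.T+s['tcp_pos']
m=(abs(P[...,2])<.012)&(P[...,1]>.13)&(P[...,1]<.15)&(P[...,0]<.0)
q=P[m]*1000; print('rib',np.percentile(q,[1,50,99],axis=0).round(1))
m=(P[...,1]>.168)&(P[...,1]<.18); q=P[m]*1000;print('back',np.percentile(q,[.2,50,99.8],axis=0).round(1))"
```

```text
t 17.05 tcp [0.5439 0.0189 0.2916] x-ang -172.71 ydir [-0.002 -0.    -1.   ] F [-0.1 -0.  -7.8] Mo [-0.02 -0.19  0.04] gap 0.0108
t 17.15 tcp [0.5439 0.0189 0.2915] x-ang -172.7 ydir [-0.002 -0.    -1.   ] F [ 0.1 -0.9 -7. ] Mo [-0.03 -0.1   0.06] gap 0.0103
rib [[-11.6 130.4 -11.6]
 [ -5.  138.1  -0.6]
 [ -0.3 149.7  10.9]]
back [[-37.2 169.5 -75.8]
 [-14.5 173.3  -0.9]
 [ 62.5 179.7  74.1]]
```

View pics/c13.png

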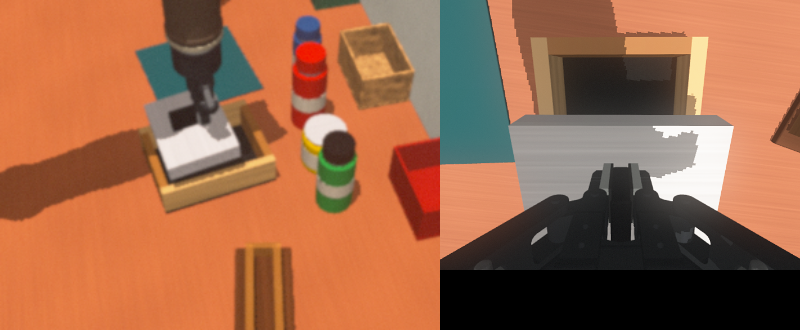

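apply_moves(
  plan=[0,12,0,0,0,0,12,0,0,0,0,8,0,0,0,0,3,0,0,0,0,0,0,0,0],
)

```text
t: 17.7
tcp_pos: [0.5444, 0.0191, 0.2575]
tcp_rot: [0.045, -0.706, 0.706, -0.045]
wrist_force: [-0.6, 0.1, -8.2]
finger_gap: 0.0104
```

```bash
python3 -c "
from h import *
back()"
```

```text
t 17.7 tcp [0.5444 0.0191 0.2575] x-ang -172.7 ydir [-0. -0. -1.] F [-0.6  0.1 -8.2] Mo [0.13 0.64 0.01] gap 0.0104
pts 20797 59511 normal tool [0.004 1.    0.002] world [-0.004 -0.003 -1.   ] tilt from down deg 0.3 dist grasp->back mm 19.0 extent [[-0.035, 0.173, -0.074], [-0.0, 0.175, 0.073]]
```

apply_moves(
  plan=[0,1,0,0,0,0,0,0,0,30,0,0,0,0,30,0,-11,0,0,30,12,0,0,0,30,11,0,0,0,30,0,0,0,0,30],
)

```text
t: 18.45
tcp_pos: [0.5195, 0.0158, 0.2676]
tcp_rot: [0.046, -0.706, 0.706, -0.044]
wrist_force: [0.1, 0.2, 0.1]
finger_gap: 0.0303
```

```bash
cat >> h.py <<'E'
def rib():
    P,d,M,s=plane()
    m=(abs(P[...,2])<.013)&(P[...,1]>.12)&(P[...,1]<.152)&(P[...,0]<.0)&(d['pixels'].max(-1)<90)
    q=P[m]*1000; print('rib front edge x, ctr',q[:,0].min().round(1),np.percentile(q,2,axis=0).round(1))
    by=None
    m=(P[...,1]>.165)&(P[...,1]<.195)&(abs(P[...,2])>.02)&(abs(P[...,2])<.078); q=P[m]*1000;print('back',np.percentile(q,[.2,50,99.8],axis=0).round(1))
E
python3 -c "
from h import *
back();rib();look('c14',(150,390,120,440))"
```

```text
t 18.45 tcp [0.5195 0.0158 0.2676] x-ang -172.7 ydir [-0.002 -0.001 -1.   ] F [0.1 0.2 0.1] Mo [-0.04 -0.04 -0.02] gap 0.0303
pts 33802 64197 normal tool [-0.003  1.     0.001] world [ 0.001 -0.001 -1.   ] tilt from down deg 0.1 dist grasp->back mm 29.3 extent [[-0.06, 0.183, -0.074], [-0.001, 0.186, 0.073]]
t 18.5 tcp [0.5205 0.0159 0.2677] x-ang -172.71 ydir [-0.001 -0.    -1.   ] F [-0.7 -0.1  0.2] Mo [ 0.02 -0.04  0.01] gap 0.03
rib front edge x, ctr -29.6 [-29.2 143.3  -6.6]
back [[-59.3 182.4 -76.1]
 [-24.6 184.4 -21.2]
 [ 58.8 192.2  73.9]]
t 18.55 tcp [0.5211 0.016  0.2678] x-ang -172.7 ydir [-0. -0. -1.] F [ 1.  -0.6  0.4] Mo [ 0.05  0.   -0.01] gap 0.0299
```

View pics/c14.png

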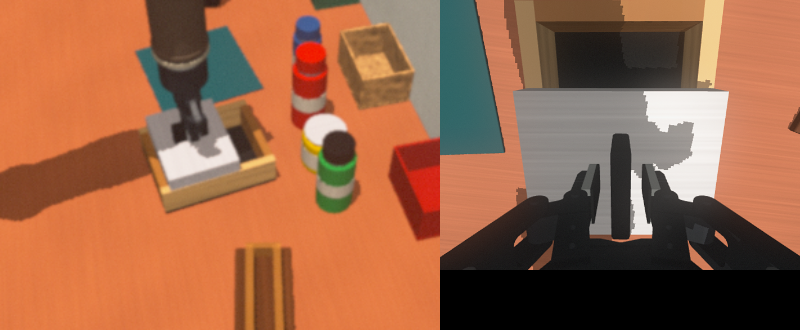

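apply_moves(
  plan=[0,0,0,0,0,0,0,0,0,0,0,0,0,0,0,0,0,0,0,0,0,-20,0,0,0,-12,-20,0,0,0,-11,0,0,0,0,0,0,0,0,0,0,17,0,0,0,0,25,0,0,0,0,-20,0,0,0,0,-22,0,0,0],
  force=120,
)

```text
t: 19.85
tcp_pos: [0.5432, 0.0189, 0.3051]
tcp_rot: [0.047, -0.706, 0.706, -0.043]
wrist_force: [0.2, 0.6, -6.1]
finger_gap: 0.0099
```

```bash
python3 -c "
from h import *
back();rib()"
```

```text
t 19.85 tcp [0.5432 0.0189 0.3051] x-ang -172.69 ydir [-0.006 -0.001 -1.   ] F [ 0.2  0.6 -6.1] Mo [-0.04 -0.13  0.06] gap 0.0099
pts 33155 62754 normal tool [-0.005  1.    -0.015] world [-0.003  0.015 -1.   ] tilt from down deg 0.9 dist grasp->back mm 25.4 extent [[-0.058, 0.178, -0.074], [-0.001, 0.182, 0.073]]
t 19.9 tcp [0.5446 0.0192 0.3094] x-ang -172.69 ydir [ 0.  0. -1.] F [ 0.5  1.  -2.2] Mo [ 0.03 -0.09  0.02] gap 0.0099
rib front edge x, ctr -28.4 [-27.9 121.  -12. ]
back [[-58.3 177.7 -76.4]
 [-22.2 180.2 -22.7]
 [ 59.9 193.2  73.6]]
```

apply_moves(
  plan=[0,22,0,0,0,0,25,0,0,0,0,-22,0,0,0,0,-25,0,0,0,0,-15,0,0,0,0,0,0,0,0],
  force=120,
)

```text
t: 20.55
tcp_pos: [0.5447, 0.0192, 0.3227]
tcp_rot: [-0.044, 0.706, -0.706, 0.046]
wrist_force: [0.3, 0.5, -6.8]
finger_gap: 0.0099
```

```bash
python3 -c "
from h import *
back();rib();look('c15',(150,330,170,410))"
```

```text
t 20.55 tcp [0.5447 0.0192 0.3227] x-ang -172.7 ydir [ 0.002  0.    -1.   ] F [ 0.3  0.5 -6.8] Mo [-0.01 -0.06  0.  ] gap 0.0099
pts 21387 56730 normal tool [-0.135  0.991  0.   ] world [ 0.135  0.017 -0.991] tilt from down deg 7.8 dist grasp->back mm 19.8 extent [[-0.037, 0.169, -0.074], [-0.0, 0.175, 0.073]]
t 20.6 tcp [0.5442 0.019  0.3216] x-ang -172.7 ydir [-0. -0. -1.] F [-1.1  0.6 -6.9] Mo [-0.   -0.2   0.03] gap 0.0104
rib front edge x, ctr -13.7 [-12.8 120.6 -12.3]
back [[-40.  169.1 -75.9]
 [-15.1 174.1 -20.9]
 [ 66.2 194.6  74.1]]
t 20.65 tcp [0.5439 0.019  0.321 ] x-ang -172.7 ydir [-0.002 -0.    -1.   ] F [ 0.3 -0.8 -5.6] Mo [ 0.1  -0.13 -0.  ] gap 0.0101
```

View pics/c15.png

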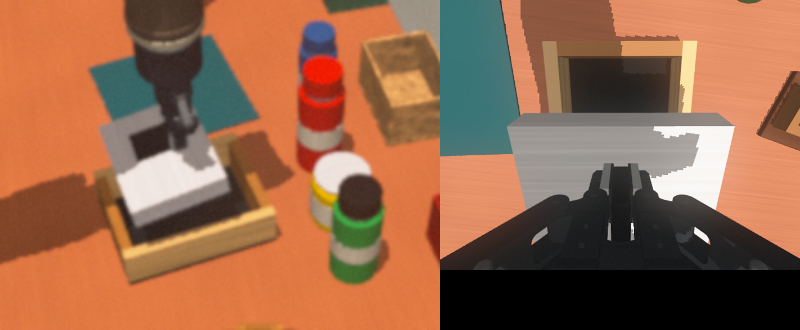

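apply_moves(
  plan=[0,25,0,0,0,0,18,0,0,0,0,9,0,0,0,0,6,0,0,0,0,5,0,0,0,0,1,0,0,0,0,0,0,0,30,0,0,0,0,30,0,-14,0,0,30,10,0,0,0,30,8,0,0,0,30,0,0,0,0,30],
)

```text
t: 21.95
tcp_pos: [0.525, 0.0165, 0.2725]
tcp_rot: [0.045, -0.706, 0.706, -0.045]
wrist_force: [-0.4, 1.1, 0.1]
finger_gap: 0.0302
```

```bash
python3 -c "
from h import *
back();rib();look('c16',(150,330,170,410))"
```

```text
t 21.95 tcp [0.525  0.0165 0.2725] x-ang -172.71 ydir [-0.001 -0.001 -1.   ] F [-0.4  1.1  0.1] Mo [ 0.02 -0.07 -0.1 ] gap 0.0302
pts 28115 59852 normal tool [-0.002  1.     0.002] world [ 0.001 -0.002 -1.   ] tilt from down deg 0.1 dist grasp->back mm 34.2 extent [[-0.053, 0.188, -0.074], [-0.001, 0.19, 0.073]]
t 22.0 tcp [0.5257 0.0166 0.2725] x-ang -172.7 ydir [-0.001 -0.    -1.   ] F [ 0.4 -0.3 -0.4] Mo [-0.    0.02 -0.02] gap 0.0298
rib front edge x, ctr -23.6 [-22.9 148.2  -6.6]
back [[-53.1 187.1 -76. ]
 [-19.6 189.2 -21. ]
 [ 65.2 194.3  73.9]]
t 22.05 tcp [0.5261 0.0167 0.2725] x-ang -172.7 ydir [-0. -0. -1.] F [ 0.6 -0.  -0.2] Mo [-0.02  0.03  0.01] gap 0.0299
```

View pics/c16.png

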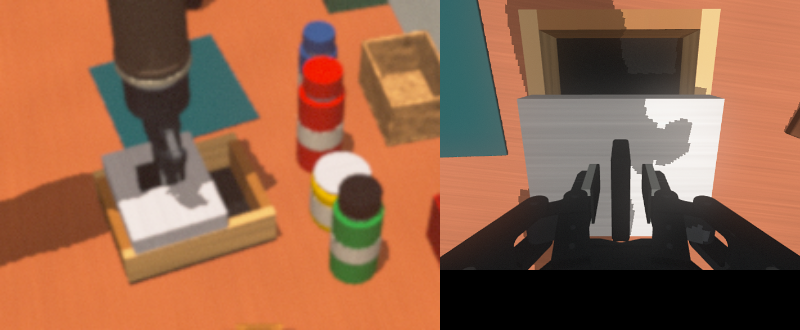

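apply_moves(
  plan=[7,0,0,0,30,0,0,0,0,0,0,0,0,0,0,0,0,0,0,0,0,-20,0,0,0,-12,-20,0,0,0,-11,0,0,0,0,0,0,0,0,0,0,16,0,0,0,0,25,0,0,0,0,-20,0,0,0,0,-21,0,0,0],
  force=120,
)

```text
t: 23.35
tcp_pos: [0.5413, 0.0186, 0.3101]
tcp_rot: [0.047, -0.706, 0.706, -0.043]
wrist_force: [0.3, 1.2, -4.8]
finger_gap: 0.0096
```

```bash
python3 -c "
from h import *
back()"
```

```text
t 23.35 tcp [0.5413 0.0186 0.3101] x-ang -172.69 ydir [-0.006 -0.001 -1.   ] F [ 0.3  1.2 -4.8] Mo [-0.09 -0.04 -0.09] gap 0.0096
pts 32961 61117 normal tool [0.004 1.    0.007] world [-0.01  -0.008 -1.   ] tilt from down deg 0.7 dist grasp->back mm 30.7 extent [[-0.059, 0.184, -0.074], [-0.001, 0.187, 0.074]]
```

apply_moves(
  plan=[0,20,0,0,0,0,25,0,0,0,0,-20,0,0,0,0,-25,0,0,0,0,-25,0,0,0,0,-25,0,0,0,0,-10,0,0,0,0,0,0,0,0],
  force=120,
)

```text
t: 24.2
tcp_pos: [0.5425, 0.0188, 0.3726]
tcp_rot: [0.045, -0.706, 0.706, -0.045]
wrist_force: [-0.1, 0.4, -6.2]
finger_gap: 0.0094
```

```bash
python3 -c "
from h import *
back();look('c17',(150,330,170,410))"
```

```text
t 24.2 tcp [0.5425 0.0188 0.3726] x-ang -172.71 ydir [ 0.001 -0.    -1.   ] F [-0.1  0.4 -6.2] Mo [-0.02 -0.01  0.03] gap 0.0094
pts 33632 60874 normal tool [0.01  1.    0.015] world [-0.007 -0.017 -1.   ] tilt from down deg 1.0 dist grasp->back mm 26.9 extent [[-0.058, 0.18, -0.074], [-0.001, 0.184, 0.074]]
t 24.25 tcp [0.5422 0.0188 0.3716] x-ang -172.7 ydir [-0.001 -0.    -1.   ] F [-0.1 -0.1 -6.9] Mo [-0.04  0.07 -0.11] gap 0.0097
```

View pics/c17.png

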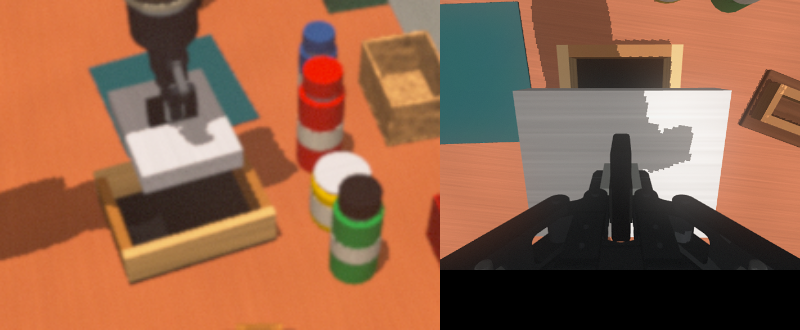

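```bash
cat >> h.py <<'E'
def inbox(n):
    d=bot.camera('side'); P,ok=cloud(d)
    c,s_=np.cos(np.radians(7.3)),np.sin(np.radians(7.3))
    bx=c*(P[...,0]-.544)+s_*(P[...,1]-.018); by=-s_*(P[...,0]-.544)+c*(P[...,1]-.018)
    m=ok&(abs(bx)<.082)&(abs(by)<.06)&(P[...,2]<.05)
    print('floor pix',m.sum(),'raised',(m&(P[...,2]>.015)).sum())
    q=m&(P[...,2]>.015)
    if q.sum(): 
        num,lab,stats,cen=cv2.connectedComponentsWithStats(q.astype(np.uint8))
        for i in range(1,num):
            if stats[i,4]>25: k=lab==i; print(stats[i,4],bx[k].mean().round(3),by[k].mean().round(3),P[k][:,2].min().round(3),P[k][:,2].max().round(3))
    im=d['pixels'][200:320,200:340,::-1]; cv2.imwrite(f'pics/{n}.png',cv2.resize(np.clip(im.astype(float)*2,0,255).astype(np.uint8),(700,600),interpolation=cv2.INTER_CUBIC))
E
python3 -c "
from h import *
inbox('b1')"
```

```text
floor pix 1679 raised 0
```

View pics/b1.png

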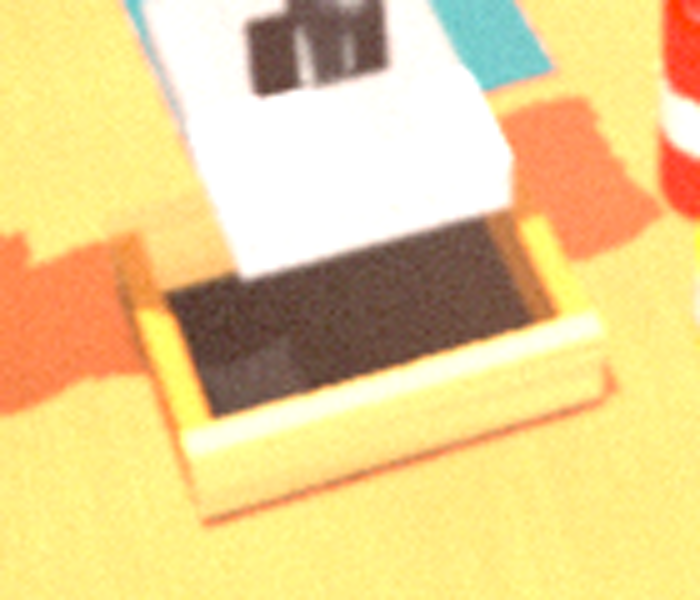

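apply_moves(
  plan=[0,20,0,0,0,0,30,0,0,0,0,30,0,0,0,0,29,0,0,0,0,-10,0,0,0,0,-30,0,0,0,0,-35,0,0,0],
  force=120,
)

```text
t: 25.1
tcp_pos: [0.5417, 0.0187, 0.3378]
tcp_rot: [-0.047, 0.706, -0.706, 0.043]
wrist_force: [1.3, 0.3, -5.6]
finger_gap: 0.0094
```

```bash
python3 -c "
from h import *
back();rib();inbox('b2')"
```

```text
t 25.1 tcp [0.5417 0.0187 0.3378] x-ang -172.69 ydir [-0.005 -0.    -1.   ] F [ 1.3  0.3 -5.6] Mo [-0.05 -0.09  0.01] gap 0.0094
pts 29831 66668 normal tool [-0.326  0.945 -0.001] world [ 0.319  0.042 -0.947] tilt from down deg 18.8 dist grasp->back mm 19.8 extent [[-0.049, 0.159, -0.074], [-0.001, 0.176, 0.073]]
t 25.15 tcp [0.5435 0.0192 0.3444] x-ang -172.69 ydir [ 0.005  0.001 -1.   ] F [ 1.  -0.3  0.2] Mo [ 0.08 -0.27 -0.01] gap 0.0096
rib front edge x, ctr -15.5 [-14.1 120.8 -12.2]
back [[-58.  165.  -76. ]
 [-14.8 173.4 -21. ]
 [ 34.  187.7  74. ]]
floor pix 1290 raised 241
163 0.057 0.014 0.015 0.029
77 0.053 -0.039 0.021 0.05
```

View pics/b2.png

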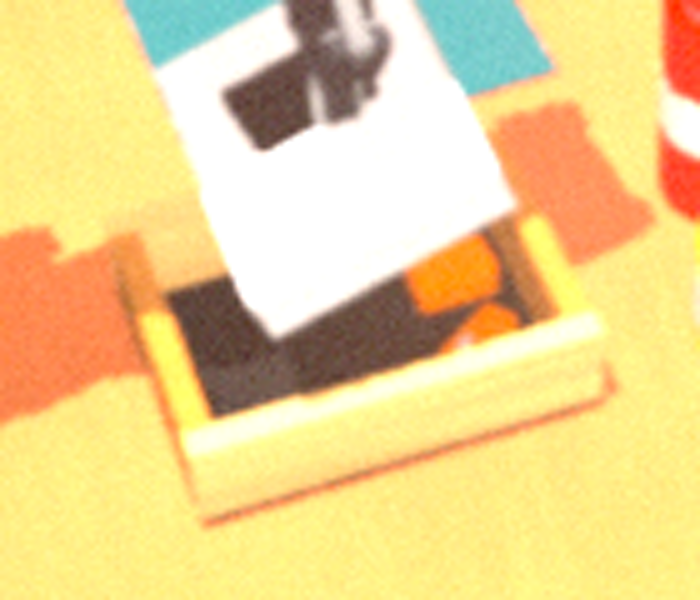

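apply_moves(
  plan=[0,-35,0,0,0,0,-45,0,0,0,0,-30,0,0,0,0,0,0,0,0],
)

```text
t: 25.65
tcp_pos: [0.5432, 0.019, 0.4515]
tcp_rot: [-0.043, 0.706, -0.706, 0.047]
wrist_force: [0.2, -0.4, -5.7]
finger_gap: 0.0097
```

```bash
python3 -c "
from h import *
back();inbox('b3')"
```

```text
t 25.65 tcp [0.5432 0.019  0.4515] x-ang -172.71 ydir [ 0.005  0.    -1.   ] F [ 0.2 -0.4 -5.7] Mo [-0.02 -0.15 -0.  ] gap 0.0097
pts 29924 66010 normal tool [-0.325  0.946 -0.002] world [ 0.327  0.043 -0.944] tilt from down deg 19.3 dist grasp->back mm 19.8 extent [[-0.049, 0.159, -0.074], [-0.001, 0.176, 0.073]]
floor pix 1787 raised 322
309 0.056 0.029 0.015 0.03
```

View pics/b3.png

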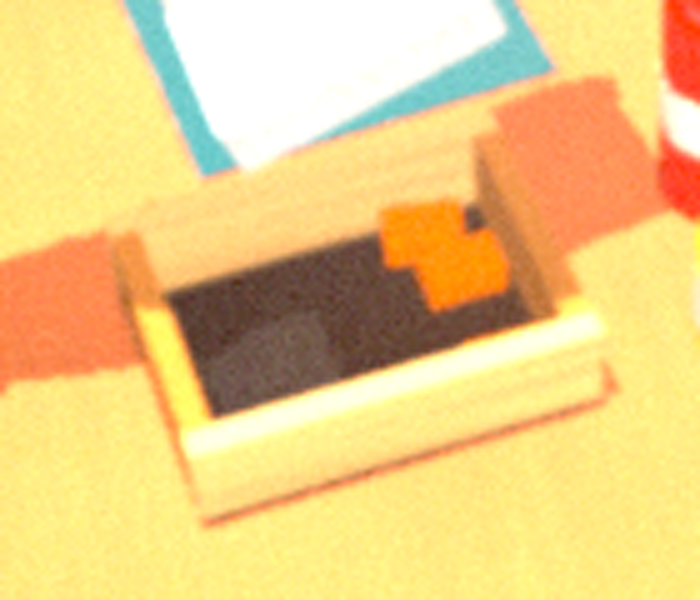

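apply_moves(
  plan=[-5,0,-18,0,0,-10,0,-34,0,0,-12,0,-40,0,0,-12,0,-40,0,0,-12,15,-40,0,0,-10,25,-36,0,0,-6,35,-22,0,0,-1,40,-6,0,0,0,35,0,0,0,0,25,0,0,0,0,5,0,0,0,0,0,0,0,0],
)

```text
t: 26.95
tcp_pos: [0.579, 0.261, 0.2662]
tcp_rot: [0.047, -0.705, 0.706, -0.043]
wrist_force: [1.0, 0.4, -5.1]
finger_gap: 0.0098
```

```bash
python3 -c "
from h import *
back();look('c18',(80,320,150,470));snap('top','t18');print([bot.spot_point('top',n)[:3] for n in ('block0',)])"
```

```text
t 26.95 tcp [0.579  0.261  0.2662] x-ang -172.69 ydir [-0.004 -0.002 -1.   ] F [ 1.   0.4 -5.1] Mo [ 0.01 -0.04 -0.03] gap 0.0098
pts 29954 61960 normal tool [-0.325  0.946 -0.002] world [ 0.318  0.041 -0.947] tilt from down deg 18.7 dist grasp->back mm 19.8 extent [[-0.049, 0.159, -0.074], [-0.001, 0.176, 0.073]]
t 27.0 tcp [0.5797 0.2615 0.2681] x-ang -172.7 ydir [-0.001 -0.001 -1.   ] F [ 0.   0.8 -5.2] Mo [ 0.05 -0.02  0.04] gap 0.0094
[[{'location': [0.6155, -0.0231, 0.0084], 'conf': 0.58}, {'location': [0.5872, 0.0707, 0.0242], 'conf': 0.48}, {'location': [0.6027, 0.0453, 0.0257], 'conf': 0.43}]]
```

View pics/c18.png

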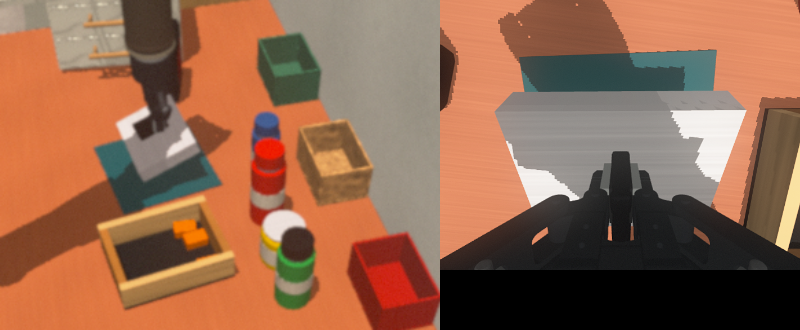

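View pics/t18.png

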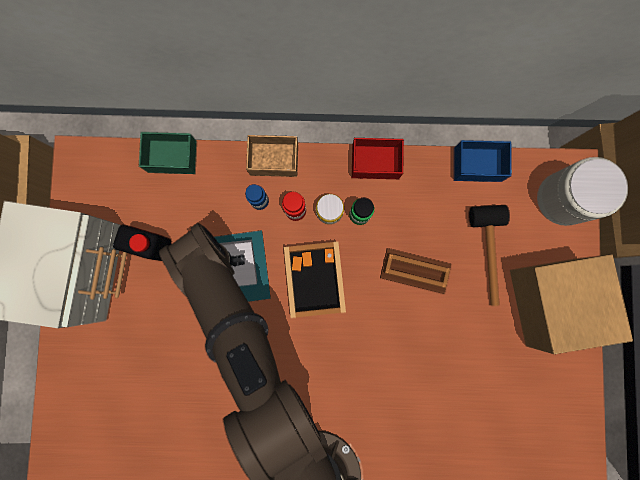

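apply_moves(
  plan=[0,18,0,0,0,0,12,0,0,0,0,7,0,0,0,0,5,0,0,0,0,5,0,0,0,0,5,0,0,0,0,4,0,0,0,0,3,0,0,0,0,0,0,0,0],
  force=20,
)

```text
t: 28.1
tcp_pos: [0.5848, 0.2626, 0.2148]
tcp_rot: [-0.039, 0.707, -0.704, 0.049]
wrist_force: [11.5, -0.1, 17.3]
finger_gap: 0.0103
```

```bash
python3 -c "
from h import *
back()"
```

```text
t 28.1 tcp [0.5848 0.2626 0.2148] x-ang -172.8 ydir [ 0.014  0.005 -1.   ] F [11.5 -0.1 17.3] Mo [-0.35 -1.37  0.02] gap 0.0103
pts 28400 56069 normal tool [-0.103  0.995  0.004] world [ 0.116  0.014 -0.993] tilt from down deg 6.7 dist grasp->back mm 19.2 extent [[-0.046, 0.169, -0.074], [-0.001, 0.175, 0.073]]
```

apply_moves(
  plan=[0,3,0,0,0,0,3,0,0,0,0,3,0,0,0,0,0,0,0,0],
  force=20,
)

```text
t: 28.55
tcp_pos: [0.5845, 0.2629, 0.206]
tcp_rot: [-0.04, 0.707, -0.704, 0.05]
wrist_force: [8.2, -0.5, 18.8]
finger_gap: 0.0101
```

```bash
python3 -c "
from h import *
back()"
```

```text
t 28.55 tcp [0.5845 0.2629 0.206 ] x-ang -172.73 ydir [ 0.013  0.005 -1.   ] F [ 8.2 -0.5 18.8] Mo [-0.44 -1.76  0.3 ] gap 0.0101
pts 27576 52836 normal tool [0.013 1.    0.005] world [ 0.002 -0.001 -1.   ] tilt from down deg 0.1 dist grasp->back mm 18.8 extent [[-0.045, 0.173, -0.074], [-0.0, 0.176, 0.073]]
```

Flat on the mat. Relieve the pressure, open, and rise straight up.

apply_moves(
  plan=[0,-3,0,0,0,0,0,0,0,20,0,0,0,0,40,0,0,0,0,40,0,-15,0,0,40,0,-30,0,0,40,0,-40,0,0,40,0,-40,0,0,40,0,-40,0,0,40,40,0,20,0,40,40,0,20,0,40,0,0,0,0,40],
)

```text
t: 29.8
tcp_pos: [0.5008, 0.2082, 0.3685]
tcp_rot: [0.047, -0.704, 0.707, -0.043]
wrist_force: [-0.3, -0.7, 0.3]
finger_gap: 0.0399
```

```bash
python3 -c "
from h import *
look('c19',(80,320,150,470));d=snap('top','t19'); print(bot.spot_point('side','mould')[:1],bot.spot_point('side','mould_grip')[:1])
cv2.imwrite('pics/t19c.png',cv2.resize(cv2.imread('pics/t19.png')[170:330,160:400],(780,520)))
P,ok=cloud(d);m=ok&(abs(P[...,0]-.57)<.1)&(abs(P[...,1]-.26)<.1)&(P[...,2]>.022)&(P[...,2]<.045);print(rect(P,m,0),np.median(P[m][:,2]))"
```

```text
t 29.8 tcp [0.5008 0.2082 0.3685] x-ang -172.75 ydir [-0.005 -0.005 -1.   ] F [-0.3 -0.7  0.3] Mo [-0.01 -0.07 -0.04] gap 0.0399
[{'location': [0.5664, 0.2583, 0.0374], 'conf': 0.92}] [{'location': [0.5882, 0.0752, 0.0245], 'conf': 0.73}]
(array([568.9, 258.3]), array([118.4, 151.1]), 7.2, np.int64(1231)) 0.031905737229310525
```

View pics/c19.png

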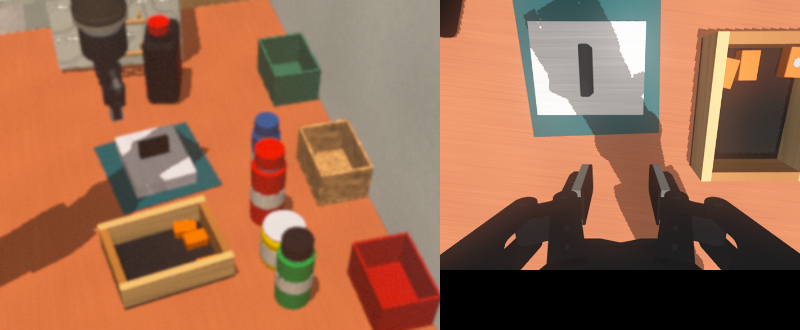

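View pics/t19c.png

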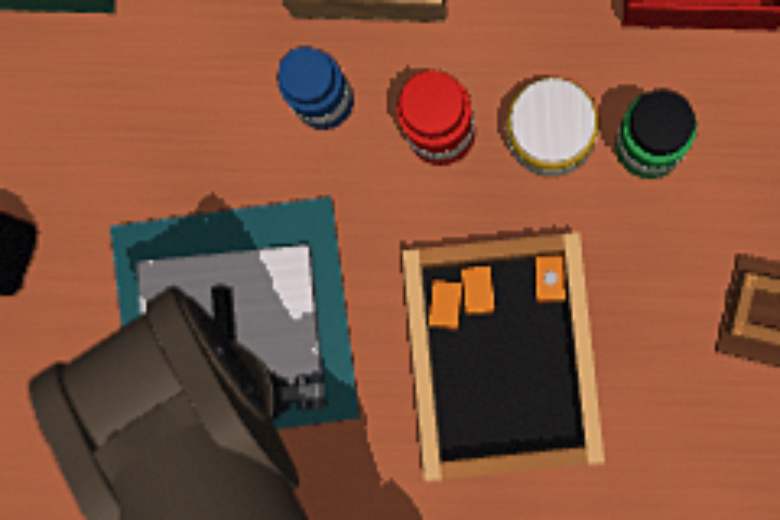

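```bash
python3 -c "
from h import *
print(bot.finish_job())"
```

```text
the job is handed in; nothing more can be done
None
```

The mould was emptied over the box and now lies face down on the mat, released. I handed the job in at about 30 s, and no verdict is reported.

**What I did:** I lifted the mould out of the stand by its rib. The moves can only turn the tool about its own pointing axis, so I tipped the mould face down in a 20 N grip. I pushed its lower edge against the stand, then pressed it flat on the bench and gripped the rib again at its middle. Six raps on the box walls brought all three blocks out; there was no sign of a block in the box until after the sixth, the fastest at about 0.3 m/s. I then pressed the mould flat on the mat and let go.

**Last checks, from the cameras:**
- **Blocks:** all three are visible in the box. The top view shows two together on the +y side and one on the −y side.
- **Mould:** its centre is at (0.569, 0.258), which matches the mat centre measured at the start. Its back is at z = 0.032. The tilt was 0.1° just before I released it.
- **Bystanders:** they show where they stood at the start, judged by eye; I did not measure their positions again at the end.
- **Gripper:** it is open and clear of everything, with wrist force near zero.

**What went wrong or disagreed:**
- **Slipping grip:** the mould slipped in the grip on every rap, about 3.5 to 7 mm, and slid 15 to 20 mm sideways when the fingertips reached its back. I set it on the box and regripped it twice.
- **Peak force:** I did not see the highest wrist force during the raps, so I could not check it against the 120 N limit.
- **Wrong detection:** the last network reading for the grip point landed on a block in the box, so I ignored it.

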